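Find the rocking corner of a model plate and shim it

ROBOT

A 7-joint arm with a two-finger parallel gripper is mounted at the origin on a cart in front of the work surface, level with it; the furniture and walls round the work are solid. World frame = base frame: x ahead of the robot, y to its left, z up, the work surface at z = 0. Lengths are in m, angles in rad, forces in N, time in s.
With the tool pointing down it reaches from about 0.425 to 0.95 m from the base axis. Payload 4.7 kg.
Tool frame: the origin (TCP) lies midway between the tips of the shut fingers; the grasp point (between the pads) lies 19 mm behind it; z points along the fingers, x is the direction in which the jaws open and shut, and the axes are right-handed (so a half turn about z gives the same grasp; the last joint's range is limited). The gripper opens to 87 mm and grips with 3 to 60 N. Pads are 19 mm wide; open, the fingers measure 117 mm over their backs; the gripper's body (75 mm by 190 mm) begins 51 mm behind the grasp point.
Start: joints at [-1.262, 0.469, -0.049, 1.532, 0.024, 1.141, -0.082], TCP at [0.224, 0.637, 0.223] pointing down, gripper open.
Joint ranges: [-2.59, 2.59], [-0.33, 1.99], [-1.39, 1.29], [0.1, 2.45], [-1.04, 4.18], [0.21, 1.99], [-2.66, 2.66]. Speed limits (rad/s): [2.57, 2.57, 3.14, 3.14, 3.14, 3.14, 3.14].

INTERFACE

Orientations are given as a unit quaternion [w, x, y, z].
In Python, from bench import * gives the robot as it stands. The module is installed in compiled form; this text tells all that it offers.
- The arm moves only by the shell command python3 -m handwheel 'ROWS' [FORCE]. ROWS is JSON, a list of rows, each an object of numbers: "jaw": the closure, from -1 (fully open) to 1 (shut), so that 0 is half open; "x", "y", "z": the shift along the tool's x, y, z in m; "yaw": the turn about the tool's z in degrees. A call has exactly 8 rows; each row is the pose to reach, as a shift and turn from the pose commanded when the call began, along the tool's axes at that moment; what a row does not reach only later rows make up. A row lasts 1/8 s, in which the tool goes at most 62.5 mm and 10.7 degrees, less where a joint would pass 70% of its speed; a pose out of reach is approached as far as the arm can. A call with a gripper value outside its range is refused whole. The fingers move at their own pace and stop on an object; FORCE is the grip in N (left out, the last holds). Time passes only in rows, so rows that repeat a pose let the fingers close, or fill a call up. It gives the time, the measured TCP pose, the force and the opening at its end, in the units of the state.
- state(): the state, without advancing time (a new reading comes with each control period).
- capture(name): name is "scene" or "top"; returns a dict with "img" (400x640x3 uint8, blue, green, red), "K" (3x3 intrinsics, pixels), "k1" (the pictures are not rectified: a ray, as slopes to the right and down, at radius r is drawn at 1 + k1 r^2 times it, then the intrinsics apply), "R" (3x3) and "t" (3): a world point X has camera coordinates R X + t. Camera axes: x right, y down, z forward; pixel columns grow to the right and rows downward; lengths in m; the calibration is good to about 2 mm. A picture is of the moment at which its call begins. There is no depth.
- finish_job(): hands the job in, once; it reports no verdict.
The state is a dict: "t": time; "qpos": joint angles; "joint_velocities": joint speeds; "effort": joint torques, N m; "eef_pos": TCP position; "ee_rot": TCP orientation; "wrist_force": force on the tool from outside, world axes, zero at the start; "moment": the same for the moment, N m; "finger_gap": finger opening in m.
Only numpy, scipy, OpenCV 4.12 (cv2) and the standard library are available. Lean on these libraries where they do the work, as an engineer would, in place of code of your own. Each camera call takes 0.05 s, during which the arm holds its last target.

TASK

With closed fingertips, press the round pads on the plate's corners one after another until you find the corner that rocks, then press that corner's raised shim tab down flat and leave the other three shims up. Finally press the same corner's pad again to make sure that it no longer gives, and back off. Nothing is to be picked up: the plate stays in its place, and the dental model, the tin and the die stay standing where they are.

Things in the scene. Friction and masses are not known exactly. Their poses are not given: they have to be found in the camera images.
- base: The grey base slab, 180 (x) x 280 (y) x 6 mm, fixed to the bench; origin at the centre of its underside, on the bench top; its x points away from the robot, y to the robot's left, turned by up to 0.25 rad. 'Front' means -x, 'left' +y of this frame.
- plate: Square aluminium plate, 170 x 170 x 8 mm, 0.45 kg, loose, level on a round centre pad (64 mm across) and four corner posts, one 4 mm too short (hard to see). Origin: centre of its underside, 27 mm above the bench; axes as the base's. Pressed over the short post, it tips on the centre pad: that corner gives about 4 mm at 3 to 5 N and comes back when released. The other corners are solid.
- pad_fl (a point): Centre of the top of the round black press pad (24 mm across, 4 mm high) on the front left corner of the plate; moves with the plate. At rest it is 39 mm above the bench, at -64, +64 mm (x, y) from the base's centre, along the base's axes.
- pad_fr (a point): Centre of the top of the round black press pad (24 mm across, 4 mm high) on the front right corner of the plate; moves with the plate. At rest it is 39 mm above the bench, at -64, -64 mm (x, y) from the base's centre, along the base's axes.
- pad_bl (a point): Centre of the top of the round black press pad (24 mm across, 4 mm high) on the back left corner of the plate; moves with the plate. At rest it is 39 mm above the bench, at +64, +64 mm (x, y) from the base's centre, along the base's axes.
- pad_br (a point): Centre of the top of the round black press pad (24 mm across, 4 mm high) on the back right corner of the plate; moves with the plate. At rest it is 39 mm above the bench, at +64, -64 mm (x, y) from the base's centre, along the base's axes.
- shim_fl (a joint): Angle of the front left corner's shim, rad: 0 = its tab stands raised at 40 degrees (starts at 0 to 0.06), 0.698 = tab pressed flat on the base. It turns stiffly (about 1 N at the tab's end) and stays where it is left. Flat, its cam nose fills the gap under that corner and locks.
- shim_fl_tip (a point): Top of the outer end of that shim's steel tab (22 mm wide, 3 mm thick, 54 mm from hinge line to end; press it half-way along). The hinge line runs along the base's x at -62, +82 mm (x, y) from the base's centre, 8 mm above the bench; the tab points outward, away from the plate. Raised, its end is 43 mm above the bench, 40 mm outward of the hinge; flat, its top is 9.5 mm above the bench.
- shim_fr (a joint): Angle of the front right corner's shim, rad: 0 = its tab stands raised at 40 degrees (starts at 0 to 0.06), 0.698 = tab pressed flat on the base. It turns stiffly (about 1 N at the tab's end) and stays where it is left. Flat, its cam nose fills the gap under that corner and locks.
- shim_fr_tip (a point): Top of the outer end of that shim's steel tab (22 mm wide, 3 mm thick, 54 mm from hinge line to end; press it half-way along). The hinge line runs along the base's x at -62, -82 mm (x, y) from the base's centre, 8 mm above the bench; the tab points outward, away from the plate. Raised, its end is 43 mm above the bench, 40 mm outward of the hinge; flat, its top is 9.5 mm above the bench.
- shim_bl (a joint): Angle of the back left corner's shim, rad: 0 = its tab stands raised at 40 degrees (starts at 0 to 0.06), 0.698 = tab pressed flat on the base. It turns stiffly (about 1 N at the tab's end) and stays where it is left. Flat, its cam nose fills the gap under that corner and locks.
- shim_bl_tip (a point): Top of the outer end of that shim's steel tab (22 mm wide, 3 mm thick, 54 mm from hinge line to end; press it half-way along). The hinge line runs along the base's x at +62, +82 mm (x, y) from the base's centre, 8 mm above the bench; the tab points outward, away from the plate. Raised, its end is 43 mm above the bench, 40 mm outward of the hinge; flat, its top is 9.5 mm above the bench.
- shim_br (a joint): Angle of the back right corner's shim, rad: 0 = its tab stands raised at 40 degrees (starts at 0 to 0.06), 0.698 = tab pressed flat on the base. It turns stiffly (about 1 N at the tab's end) and stays where it is left. Flat, its cam nose fills the gap under that corner and locks.
- shim_br_tip (a point): Top of the outer end of that shim's steel tab (22 mm wide, 3 mm thick, 54 mm from hinge line to end; press it half-way along). The hinge line runs along the base's x at +62, -82 mm (x, y) from the base's centre, 8 mm above the bench; the tab points outward, away from the plate. Raised, its end is 43 mm above the bench, 40 mm outward of the hinge; flat, its top is 9.5 mm above the bench.
- model: Dental arch model, 59 x 62 x 31 mm, standing loose on the middle of the plate; origin at the centre of its underside. A bystander.
- tin: Round wax tin, 50 mm across, 22 mm high, standing loose on the base at the left between the two left shims; origin at the centre of its underside. A bystander.
- die: Small die with a crown, 12 x 14 x 25 mm, standing loose on the base at the right between the two right shims; origin at the centre of its underside. A bystander.

How it is judged:
On the way, in this order (a step that is already met when the one before it is completed fails the run):
1. the corner that rocks is pressed on its pad and gives by more than 2.5 mm (((horizontal distance between pad_fl and foot_4_c0 below 0.04 m and height (world z) of pad_fl below 0.0365 m and contact force between the fingers and plate_c1 above 1 N) or (horizontal distance between pad_fr and foot_4_c0 below 0.04 m and height (world z) of pad_fr below 0.0365 m and contact force between the fingers and plate_c2 above 1 N) or (horizontal distance between pad_bl and foot_4_c0 below 0.04 m and height (world z) of pad_bl below 0.0365 m and contact force between the fingers and plate_c3 above 1 N) or (horizontal distance between pad_br and foot_4_c0 below 0.04 m and height (world z) of pad_br below 0.0365 m and contact force between the fingers and plate_c4 above 1 N))), for 0.1 s.
2. the shim of that corner is pressed flat (((horizontal distance between pad_fl and foot_4_c0 below 0.04 m and value of joint shim_fl above 0.64 rad) or (horizontal distance between pad_fr and foot_4_c0 below 0.04 m and value of joint shim_fr above 0.64 rad) or (horizontal distance between pad_bl and foot_4_c0 below 0.04 m and value of joint shim_bl above 0.64 rad) or (horizontal distance between pad_br and foot_4_c0 below 0.04 m and value of joint shim_br above 0.64 rad))), for 0.2 s.
3. the same corner's pad is pressed again with more than 3 N and no longer gives (less than 1.5 mm) (((horizontal distance between pad_fl and foot_4_c0 below 0.04 m and value of joint shim_fl above 0.64 rad and contact force between the fingers and plate_c1 above 3 N and height (world z) of pad_fl above 0.0375 m) or (horizontal distance between pad_fr and foot_4_c0 below 0.04 m and value of joint shim_fr above 0.64 rad and contact force between the fingers and plate_c2 above 3 N and height (world z) of pad_fr above 0.0375 m) or (horizontal distance between pad_bl and foot_4_c0 below 0.04 m and value of joint shim_bl above 0.64 rad and contact force between the fingers and plate_c3 above 3 N and height (world z) of pad_bl above 0.0375 m) or (horizontal distance between pad_br and foot_4_c0 below 0.04 m and value of joint shim_br above 0.64 rad and contact force between the fingers and plate_c4 above 3 N and height (world z) of pad_br above 0.0375 m))), for 0.1 s.
At the end, for the whole second after the job is handed in: The rocking corner's shim lies flat (joint over 0.64 rad), the other three are up (under 0.25 rad); the plate lies level (within 0.03 rad), at rest and within 12 mm of its place; model, tin and die stand within 20 mm of where they were (((horizontal distance between pad_fl and foot_4_c0 below 0.04 m and value of joint shim_fl above 0.64 rad and value of joint each of shim_fr, shim_bl, shim_br below 0.25 rad) or (horizontal distance between pad_fr and foot_4_c0 below 0.04 m and value of joint shim_fr above 0.64 rad and value of joint each of shim_fl, shim_bl, shim_br below 0.25 rad) or (horizontal distance between pad_bl and foot_4_c0 below 0.04 m and value of joint shim_bl above 0.64 rad and value of joint each of shim_fl, shim_fr, shim_br below 0.25 rad) or (horizontal distance between pad_br and foot_4_c0 below 0.04 m and value of joint shim_br above 0.64 rad and value of joint each of shim_fl, shim_fr, shim_bl below 0.25 rad)) and angle between plate's own z axis and vertical below 0.03 rad and distance of plate from where it was at the start of the episode below 0.012 m and linear speed of plate below 0.01 m/s and distance of each of model, tin, die from where it was at the start of the episode below 0.02 m and angle between model's own z axis and vertical below 0.1 rad and angle between each of tin, die's own z axis and vertical below 0.2 rad); the robot touches nothing.
It fails at once if a shim at a corner that does not rock is pressed down (over 0.25 rad) ((not (horizontal distance between pad_fl and foot_4_c0 below 0.04 m) and value of joint shim_fl above 0.25 rad) or (not (horizontal distance between pad_fr and foot_4_c0 below 0.04 m) and value of joint shim_fr above 0.25 rad) or (not (horizontal distance between pad_bl and foot_4_c0 below 0.04 m) and value of joint shim_bl above 0.25 rad) or (not (horizontal distance between pad_br and foot_4_c0 below 0.04 m) and value of joint shim_br above 0.25 rad)).
It fails at once if the plate is lifted or shoved by more than 15 mm (distance of plate from where it was at the start of the episode above 0.015 m).
It fails at once if the model, the tin or the die is lifted, knocked over or shoved by more than 25 mm (distance of any of model, tin, die from where it was at the start of the episode above 0.025 m or angle between any of model, tin, die's own z axis and vertical above 0.4 rad).
It also fails if it takes over 58 s, if anything falls off the work surface, if the arm or the gripper's body presses on something with over 40 N, if the wrist force passes 120 N, or if a joint passes its speed limit or range.

## Working session

There is one attempt and no reset: what is moved stays moved. The work goes in short steps, Python scripts to look and compute and a shell command to move; the robot and the scene stay as the last step left them, time stands still between calls to the robot, and variables do not carry over. Pictures are saved under pics/ and viewed, and the job is handed in when it is done.

```bash
mkdir -p pics
python3 - <<'E'
from bench import *
import cv2
s=state(); print({k:s[k] for k in ('t','eef_pos','ee_rot','wrist_force','finger_gap')})
for n in('scene','top'):
    c=capture(n); cv2.imwrite(f'pics/{n}0.png',c['img']); print(n,c['K'],c['k1'],c['R'],c['t'])
E
```

```text
{'t': 0.0, 'eef_pos': array([0.22347376, 0.63627953, 0.22149134]), 'ee_rot': array([ 6.08384244e-04,  8.15894516e-01,  5.78199929e-01, -7.81062382e-04]), 'wrist_force': array([ 0.37555157, -0.67192969, -0.62495642]), 'finger_gap': 0.08714265679190586}
scene [[496.44596519   0.         322.24608051]
 [  0.         496.44596519 203.88739343]
 [  0.           0.           1.        ]] -0.12045093468381869 [[ 0.8260988  -0.56339348  0.01218827]
 [-0.21858868 -0.34029985 -0.91455727]
 [ 0.51940327  0.75285045 -0.40427274]] [-0.45108546  0.18761794  0.5992039 ]
top [[479.35520228   0.         319.56144005]
 [  0.         479.35520228 198.38300489]
 [  0.           0.           1.        ]] -0.006611916243491666 [[-2.09868866e-02 -9.99767170e-01 -5.01571060e-03]
 [-9.79403395e-01  2.15665946e-02 -2.00758241e-01]
 [ 2.00819670e-01  6.99113567e-04 -9.79627976e-01]] [0.06505273 0.57592792 0.82917663]
```

View pics/top0.png

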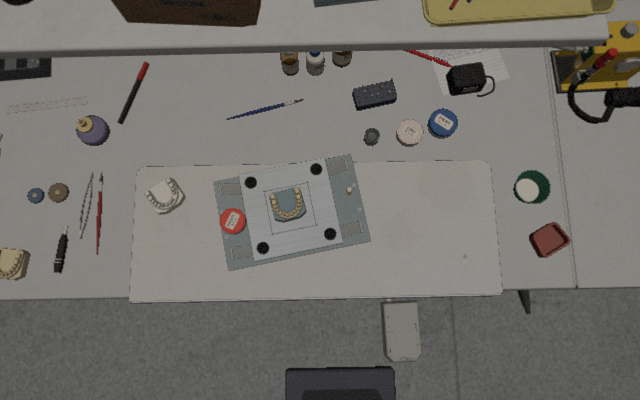

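View pics/scene0.png

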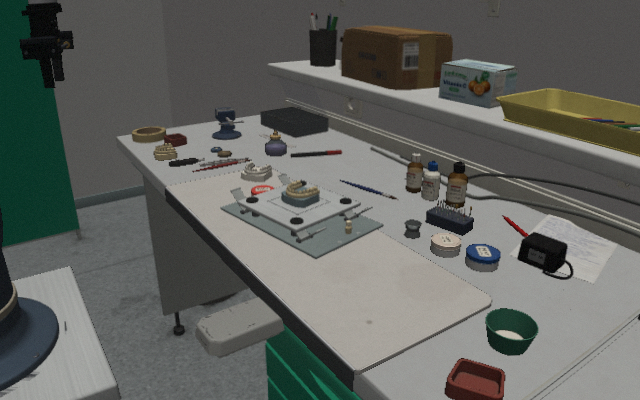

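```bash
cat > h.py <<'E'
from bench import *
import cv2, numpy as np
def ray(c,p,z):
    d=cv2.undistortPoints(np.array([[p]],float),c['K'],np.array([c['k1'],0,0,0,0]))[0,0]
    o=-c['R'].T@c['t']; v=c['R'].T@np.array([d[0],d[1],1]); return o+v*(z-o[2])/v[2]
def proj(c,X):
    return cv2.projectPoints(np.array([X],float),cv2.Rodrigues(c['R'])[0],c['t'],c['K'],np.array([c['k1'],0,0,0,0]))[0][0,0]
E
python3 - <<'E'
from h import *
T=capture('top')
def cents(c,seeds,r):
    g=cv2.cvtColor(c['img'],cv2.COLOR_BGR2GRAY); out=[]
    n,l,st,ce=cv2.connectedComponentsWithStats((g<70).astype(np.uint8))
    for s in seeds:
        i=min((i for i in range(1,n) if 15<st[i,4]<600),key=lambda i:np.hypot(*(ce[i]-s))); out.append(ce[i]); print(ce[i],st[i])
    return out
names=['fl','fr','bl','br']; loc=np.array([[-64,64],[-64,-64],[64,64],[64,-64]])/1e3
pt=[ray(T,p,.038)[:2] for p in cents(T,[(263,247),(330,234),(250,183),(316,169)],8)]
pt=np.array(pt); c=pt.mean(0); 
q=pt-c; a=np.arctan2((loc[:,0]*q[:,1]-loc[:,1]*q[:,0]).sum(),(loc*q).sum())
R=np.array([[np.cos(a),-np.sin(a)],[np.sin(a),np.cos(a)]])
print(pt.round(4),c,a); print('resid mm',((c+loc@R.T)-pt)*1e3)
S=capture('scene'); img=S['img'].copy()
for p in c+loc@R.T: 
    u=proj(S,[*p,.039]); cv2.drawMarker(img,tuple(int(round(x)) for x in u),(0,0,255),0,6)
for n,l in zip(names,[[-62,122],[-62,-122],[62,122],[62,-122]]):
    u=proj(S,[*(c+R@(np.array(l)/1e3)),.043]); cv2.drawMarker(img,tuple(int(round(x)) for x in u),(0,255,0),0,6)
cv2.imwrite('pics/s1.png',cv2.resize(img[150:270,200:400],None,fx=4,fy=4)); 
it=T['img'].copy()
for n,l in zip(names,[[-62,122],[-62,-122],[62,122],[62,-122]]):
    u=proj(T,[*(c+R@(np.array(l)/1e3)),.043]); cv2.drawMarker(it,tuple(int(round(x)) for x in u),(0,255,0),0,6)
cv2.imwrite('pics/t1.png',cv2.resize(it[140:280,200:380],None,fx=4,fy=4))
E
```

```text
[262.47787611 247.54867257] [257 242  12  12 113]
[329.64035088 233.46491228] [324 228  12  12 114]
[250.33018868 181.99056604] [245 177  12  11 106]
[315.80769231 168.75      ] [311 163  11  12 104]
[[0.4905 0.1607]
 [0.5141 0.0353]
 [0.6163 0.1843]
 [0.6396 0.0587]] [0.56514237 0.10971325] 0.18491625820619947
resid mm [[-0.04394629  0.17990685]
 [-0.1280802  -0.21968538]
 [-0.00602351  0.12786783]
 [ 0.17805    -0.0880893 ]]
```

View pics/s1.png

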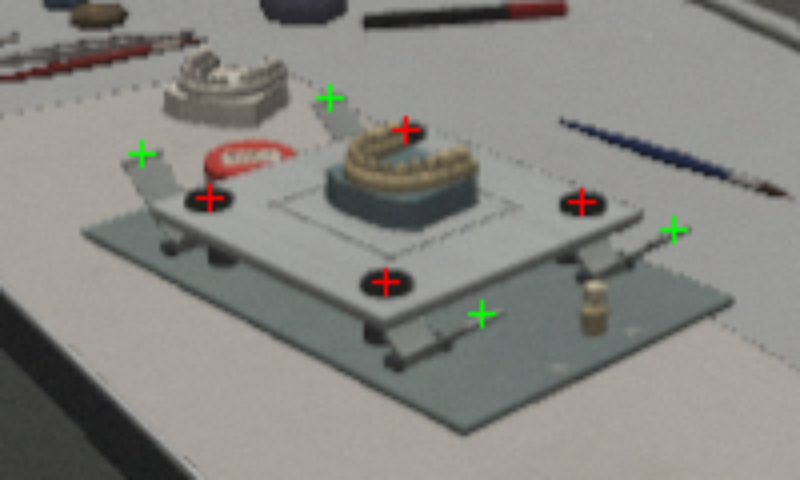

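View pics/t1.png

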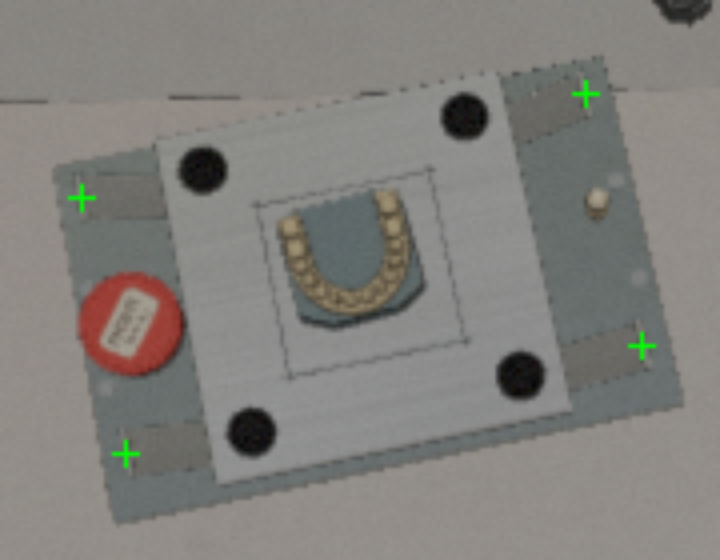

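```bash
cat >> h.py <<'E'
C=np.array([.56514,.10971]); A=.18492
RB=np.array([[np.cos(A),-np.sin(A)],[np.sin(A),np.cos(A)]])
def rot():
    w,x,y,z=state()['ee_rot']
    from scipy.spatial.transform import Rotation as Q
    return Q.from_quat([x,y,z,w]).as_matrix()
def to(bx,by,z):
    s=state(); X=np.array([*(C+RB@np.array([bx,by])/1e3),z]); M=rot()
    d=M.T@(X-s['eef_pos'])
    ya=np.degrees(np.arctan2(M[1,0],M[0,0])); 
    print('t',round(s['t'],2),'tcp',s['eef_pos'].round(4),'F',s['wrist_force'].round(2),'shift mm',(d*1e3).round(1),'yaw needed',round(ya-np.degrees(A)-90,2),'tilt',M[:,2].round(4),'gap',round(s['finger_gap'],4))
E
python3 -c "
from h import *
to(-64,64,.1)"
```

```text
t 0.2 tcp [0.2236 0.6365 0.2219] F [-0.05 -0.47  0.23] shift mm [-360.2  409.4  122.3] yaw needed -29.95 tilt [-4.0e-04 -1.2e-03 -1.0e+00] gap 0.0869
```

```bash
python3 -m handwheel '[{"jaw":1,"x":-0.025,"y":0.03,"z":0,"yaw":-3},{"jaw":1,"x":-0.06,"y":0.07,"z":0,"yaw":-8},{"jaw":1,"x":-0.1,"y":0.115,"z":0,"yaw":-14},{"jaw":1,"x":-0.14,"y":0.16,"z":0,"yaw":-20},{"jaw":1,"x":-0.18,"y":0.205,"z":0,"yaw":-26},{"jaw":1,"x":-0.22,"y":0.25,"z":0,"yaw":-30},{"jaw":1,"x":-0.26,"y":0.295,"z":0,"yaw":-30},{"jaw":1,"x":-0.28,"y":0.32,"z":0,"yaw":-30}]' 20
python3 -c "
from h import *
to(-64,64,.08)"
```

```text
t: 1.2
eef_pos: [0.4342, 0.263, 0.2226]
ee_rot: [0.0, 0.64, 0.768, -0.0]
wrist_force: [-0.4, 0.8, -0.2]
finger_gap: 0.0149
t 1.2 tcp [0.4342 0.263  0.2226] F [-0.39  0.78 -0.16] shift mm [-110.5   36.9  142.7] yaw needed -0.21 tilt [ 4.e-04 -8.e-04 -1.e+00] gap 0.0149
```

```bash
python3 -m handwheel '[{"jaw":1,"x":-0.03,"y":0.01,"z":0.02,"yaw":0},{"jaw":1,"x":-0.07,"y":0.024,"z":0.05,"yaw":0},{"jaw":1,"x":-0.1,"y":0.034,"z":0.09,"yaw":0},{"jaw":1,"x":-0.1105,"y":0.037,"z":0.12,"yaw":0},{"jaw":1,"x":-0.1105,"y":0.037,"z":0.14,"yaw":0},{"jaw":1,"x":-0.1105,"y":0.037,"z":0.14,"yaw":0},{"jaw":1,"x":-0.1105,"y":0.037,"z":0.14,"yaw":0},{"jaw":1,"x":-0.1105,"y":0.037,"z":0.14,"yaw":0}]'
python3 - <<'E'
from h import *
to(-64,64,.039)
S=capture('scene');T=capture('top')
a=cv2.resize(S['img'][120:270,200:400],None,fx=3,fy=3);b=cv2.resize(T['img'][140:280,200:380],None,fx=3,fy=3)
cv2.imwrite('pics/s2.png',a);cv2.imwrite('pics/t2.png',b)
E
```

```text
t: 2.2
eef_pos: [0.4902, 0.1655, 0.0836]
ee_rot: [0.0, 0.638, 0.77, 0.001]
wrist_force: [-0.3, 0.4, -0.5]
finger_gap: 0.0007
t 2.2 tcp [0.4902 0.1655 0.0836] F [-0.32  0.36 -0.45] shift mm [-4.6 -0.7 44.6] yaw needed 0.08 tilt [ 0.0019  0.001  -1.    ] gap 0.0007
```

View pics/s2.png

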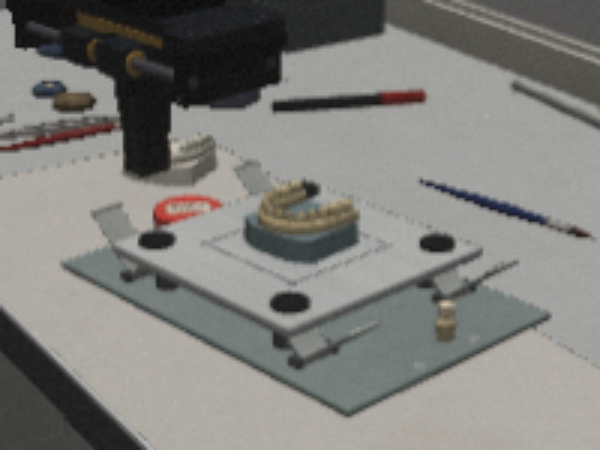

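```bash
python3 -m handwheel '[{"jaw":1,"x":-0.0045,"y":-0.0005,"z":0.02,"yaw":0},{"jaw":1,"x":-0.0045,"y":-0.0005,"z":0.035,"yaw":0},{"jaw":1,"x":-0.0045,"y":-0.0005,"z":0.04,"yaw":0},{"jaw":1,"x":-0.0045,"y":-0.0005,"z":0.042,"yaw":0},{"jaw":1,"x":-0.0045,"y":-0.0005,"z":0.044,"yaw":0},{"jaw":1,"x":-0.0045,"y":-0.0005,"z":0.045,"yaw":0},{"jaw":1,"x":-0.0045,"y":-0.0005,"z":0.046,"yaw":0},{"jaw":1,"x":-0.0045,"y":-0.0005,"z":0.046,"yaw":0}]'
python3 -c "
from h import *
to(-64,64,.039)"
```

```text
t: 3.3
eef_pos: [0.4903, 0.1607, 0.0393]
ee_rot: [-0.0, 0.638, 0.77, 0.0]
wrist_force: [-5.8, -1.6, 20.9]
finger_gap: 0.0008
t 3.3 tcp [0.4903 0.1607 0.0393] F [-5.81 -1.62 20.9 ] shift mm [0.1 0.2 0.3] yaw needed 0.05 tilt [ 6.e-04  8.e-04 -1.e+00] gap 0.0008
```

```bash
python3 -m handwheel '[{"jaw":1,"x":0,"y":0,"z":-0.015,"yaw":0},{"jaw":1,"x":-0.02,"y":0,"z":-0.03,"yaw":0},{"jaw":1,"x":-0.06,"y":0,"z":-0.03,"yaw":0},{"jaw":1,"x":-0.1,"y":0,"z":-0.03,"yaw":0},{"jaw":1,"x":-0.122,"y":0,"z":-0.025,"yaw":0},{"jaw":1,"x":-0.128,"y":0,"z":-0.015,"yaw":0},{"jaw":1,"x":-0.128,"y":0,"z":-0.01,"yaw":0},{"jaw":1,"x":-0.128,"y":0,"z":-0.01,"yaw":0}]'
python3 -c "
from h import *
to(-64,-64,.039)"
```

```text
t: 4.3
eef_pos: [0.513, 0.0357, 0.046]
ee_rot: [-0.001, 0.638, 0.77, -0.0]
wrist_force: [0.3, 0.1, -0.8]
finger_gap: 0.0007
t 4.3 tcp [0.513  0.0357 0.046 ] F [ 0.33  0.13 -0.8 ] shift mm [-0.8  0.9  7. ] yaw needed 0.15 tilt [-1.4e-03  4.0e-04 -1.0e+00] gap 0.0007
```

```bash
python3 -m handwheel '[{"jaw":1,"x":0,"y":0,"z":0.003,"yaw":0},{"jaw":1,"x":0,"y":0,"z":0.005,"yaw":0},{"jaw":1,"x":0,"y":0,"z":0.007,"yaw":0},{"jaw":1,"x":0,"y":0,"z":0.008,"yaw":0},{"jaw":1,"x":0,"y":0,"z":0.009,"yaw":0},{"jaw":1,"x":0,"y":0,"z":0.009,"yaw":0},{"jaw":1,"x":0,"y":0,"z":0.009,"yaw":0},{"jaw":1,"x":0,"y":0,"z":0.009,"yaw":0}]'
python3 -c "
from h import *
to(-64,-64,.039)"
```

```text
t: 5.3
eef_pos: [0.5136, 0.0349, 0.0393]
ee_rot: [-0.0, 0.638, 0.77, 0.0]
wrist_force: [-4.6, -0.1, 16.1]
finger_gap: 0.0002
t 5.3 tcp [0.5136 0.0349 0.0393] F [-4.56 -0.07 16.13] shift mm [0.  0.4 0.3] yaw needed 0.06 tilt [-0.e+00  7.e-04 -1.e+00] gap 0.0002
```

Front right is solid too. On to back right (tool y = base +x).

```bash
python3 -m handwheel '[{"jaw":1,"x":0,"y":0,"z":-0.015,"yaw":0},{"jaw":1,"x":0,"y":0.02,"z":-0.035,"yaw":0},{"jaw":1,"x":0,"y":0.06,"z":-0.035,"yaw":0},{"jaw":1,"x":0,"y":0.1,"z":-0.035,"yaw":0},{"jaw":1,"x":0,"y":0.122,"z":-0.025,"yaw":0},{"jaw":1,"x":0,"y":0.128,"z":-0.015,"yaw":0},{"jaw":1,"x":0,"y":0.128,"z":-0.01,"yaw":0},{"jaw":1,"x":0,"y":0.128,"z":-0.01,"yaw":0}]'
python3 -c "
from h import *
to(64,-64,.039)"
python3 -m handwheel '[{"jaw":1,"x":0,"y":0,"z":0.003,"yaw":0},{"jaw":1,"x":0,"y":0,"z":0.005,"yaw":0},{"jaw":1,"x":0,"y":0,"z":0.007,"yaw":0},{"jaw":1,"x":0,"y":0,"z":0.008,"yaw":0},{"jaw":1,"x":0,"y":0,"z":0.009,"yaw":0},{"jaw":1,"x":0,"y":0,"z":0.009,"yaw":0},{"jaw":1,"x":0,"y":0,"z":0.009,"yaw":0},{"jaw":1,"x":0,"y":0,"z":0.009,"yaw":0}]'
python3 -c "
from h import *
to(64,-64,.039)"
```

```text
t: 6.3
eef_pos: [0.6379, 0.0579, 0.047]
ee_rot: [-0.001, 0.639, 0.77, -0.001]
wrist_force: [-0.2, -0.6, -0.8]
finger_gap: 0.0003
t 6.3 tcp [0.6379 0.0579 0.047 ] F [-0.22 -0.57 -0.81] shift mm [0.3 2.1 8. ] yaw needed 0.04 tilt [-2.2e-03 -3.0e-04 -1.0e+00] gap 0.0003
t: 7.3
eef_pos: [0.6395, 0.0583, 0.0387]
ee_rot: [0.0, 0.638, 0.77, 0.0]
wrist_force: [-0.9, -0.5, 3.8]
finger_gap: 0.001
t 7.3 tcp [0.6395 0.0583 0.0387] F [-0.93 -0.51  3.8 ] shift mm [ 0.3  0.3 -0.3] yaw needed 0.05 tilt [ 4.e-04  2.e-04 -1.e+00] gap 0.001
```

```bash
python3 -m handwheel '[{"jaw":1,"x":0,"y":0,"z":0.0005,"yaw":0},{"jaw":1,"x":0,"y":0,"z":0.001,"yaw":0},{"jaw":1,"x":0,"y":0,"z":0.0015,"yaw":0},{"jaw":1,"x":0,"y":0,"z":0.002,"yaw":0},{"jaw":1,"x":0,"y":0,"z":0.002,"yaw":0},{"jaw":1,"x":0,"y":0,"z":0.002,"yaw":0},{"jaw":1,"x":0,"y":0,"z":0.002,"yaw":0},{"jaw":1,"x":0,"y":0,"z":0.002,"yaw":0}]'
python3 -c "
from h import *
to(64,-64,.039)"
```

```text
t: 8.3
eef_pos: [0.6397, 0.0581, 0.0367]
ee_rot: [0.0, 0.639, 0.77, 0.0]
wrist_force: [1.0, -0.8, 3.0]
finger_gap: 0.0003
t 8.3 tcp [0.6397 0.0581 0.0367] F [ 1.01 -0.75  3.  ] shift mm [ 0.4  0.2 -2.3] yaw needed 0.04 tilt [ 8.e-04 -0.e+00 -1.e+00] gap 0.0003
```

Back right gives. Press on to bottom it out past 2.5 mm.

```bash
python3 -m handwheel '[{"jaw":1,"x":0,"y":0,"z":0.0005,"yaw":0},{"jaw":1,"x":0,"y":0,"z":0.001,"yaw":0},{"jaw":1,"x":0,"y":0,"z":0.0015,"yaw":0},{"jaw":1,"x":0,"y":0,"z":0.002,"yaw":0},{"jaw":1,"x":0,"y":0,"z":0.0025,"yaw":0},{"jaw":1,"x":0,"y":0,"z":0.0025,"yaw":0},{"jaw":1,"x":0,"y":0,"z":0.0025,"yaw":0},{"jaw":1,"x":0,"y":0,"z":0.0025,"yaw":0}]'
python3 - <<'E'
from h import *
to(64,-64,.039)
S=capture('scene')
cv2.imwrite('pics/s3.png',cv2.resize(S['img'][120:270,200:400],None,fx=3,fy=3))
E
```

```text
t: 9.3
eef_pos: [0.6399, 0.0579, 0.0356]
ee_rot: [0.0, 0.639, 0.77, 0.0]
wrist_force: [-2.6, -1.3, 12.7]
finger_gap: 0.0004
t 9.3 tcp [0.6399 0.0579 0.0356] F [-2.63 -1.31 12.68] shift mm [ 0.6  0.1 -3.4] yaw needed 0.04 tilt [ 0.001  0.    -1.   ] gap 0.0004
```

View pics/s3.png

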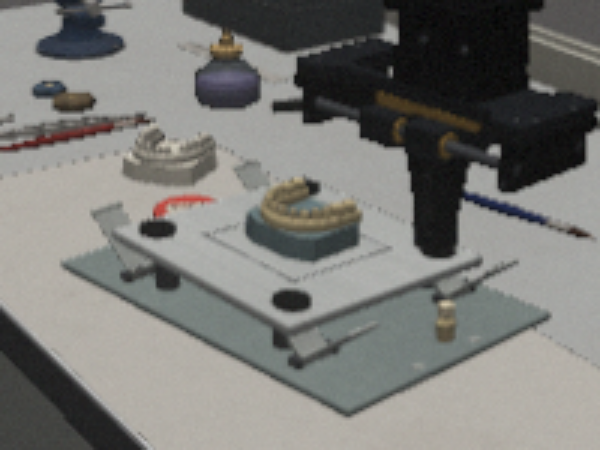

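```bash
python3 -m handwheel '[{"jaw":1,"x":0,"y":0,"z":-0.003,"yaw":0},{"jaw":1,"x":0,"y":0,"z":-0.01,"yaw":0},{"jaw":1,"x":0,"y":0,"z":-0.025,"yaw":0},{"jaw":1,"x":0,"y":0,"z":-0.04,"yaw":0},{"jaw":1,"x":-0.015,"y":-0.002,"z":-0.04,"yaw":0},{"jaw":1,"x":-0.035,"y":-0.002,"z":-0.04,"yaw":0},{"jaw":1,"x":-0.045,"y":-0.002,"z":-0.04,"yaw":0},{"jaw":1,"x":-0.045,"y":-0.002,"z":-0.04,"yaw":0}]'
python3 - <<'E'
from h import *
to(62,-109,.040)
S=capture('scene')
cv2.imwrite('pics/s4.png',cv2.resize(S['img'][120:270,200:400],None,fx=3,fy=3))
E
```

```text
t: 10.35
eef_pos: [0.6455, 0.0115, 0.0735]
ee_rot: [-0.0, 0.64, 0.769, -0.001]
wrist_force: [0.2, 0.9, -0.3]
finger_gap: 0.0006
t 10.35 tcp [0.6455 0.0115 0.0735] F [ 0.18  0.91 -0.34] shift mm [ 2.3  1.1 33.5] yaw needed -0.12 tilt [-9.e-04 -6.e-04 -1.e+00] gap 0.0006
```

View pics/s4.png

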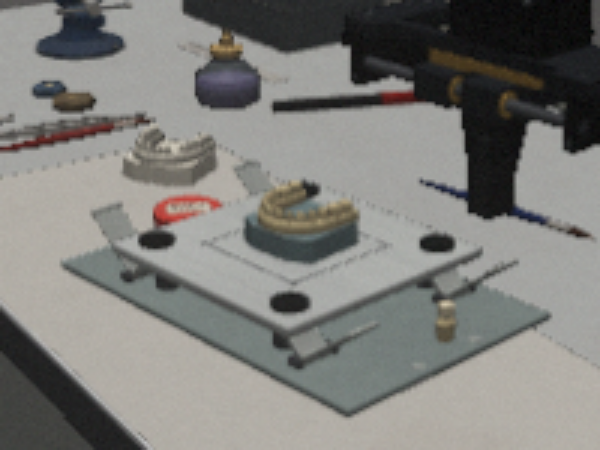

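```bash
python3 -m handwheel '[{"jaw":1,"x":0.001,"y":0.001,"z":0.015,"yaw":0},{"jaw":1,"x":0.001,"y":0.001,"z":0.026,"yaw":0},{"jaw":1,"x":0.001,"y":0.001,"z":0.032,"yaw":0},{"jaw":1,"x":0.001,"y":0.001,"z":0.037,"yaw":0},{"jaw":1,"x":0.001,"y":0.001,"z":0.042,"yaw":0},{"jaw":1,"x":0.001,"y":0.001,"z":0.046,"yaw":0},{"jaw":1,"x":0.001,"y":0.001,"z":0.05,"yaw":0},{"jaw":1,"x":0.001,"y":0.001,"z":0.05,"yaw":0}]'
python3 - <<'E'
from h import *
to(62,-109,.0095)
S=capture('scene')
cv2.imwrite('pics/s5.png',cv2.resize(S['img'][120:270,200:400],None,fx=3,fy=3))
E
```

```text
t: 11.4
eef_pos: [0.6463, 0.0148, 0.0237]
ee_rot: [-0.0, 0.638, 0.77, -0.0]
wrist_force: [-0.3, -0.0, 0.1]
finger_gap: 0.0005
t 11.4 tcp [0.6463 0.0148 0.0237] F [-0.25 -0.    0.1 ] shift mm [-0.8 -0.3 14.2] yaw needed 0.05 tilt [-5.e-04  1.e-04 -1.e+00] gap 0.0005
```

View pics/s5.png

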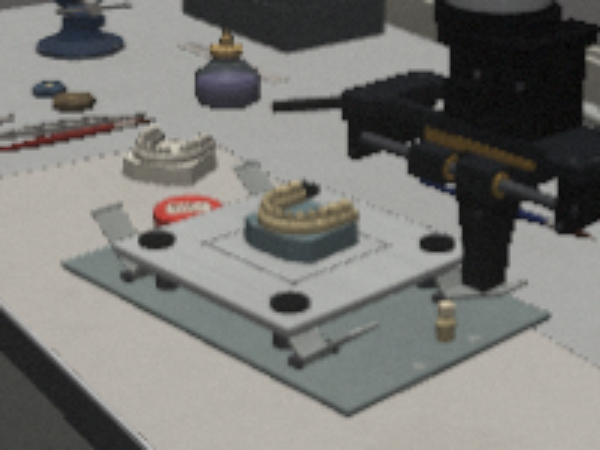

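```bash
python3 -m handwheel '[{"jaw":1,"x":0,"y":0,"z":0.003,"yaw":0},{"jaw":1,"x":0,"y":0,"z":0.006,"yaw":0},{"jaw":1,"x":0,"y":0,"z":0.009,"yaw":0},{"jaw":1,"x":0,"y":0,"z":0.011,"yaw":0},{"jaw":1,"x":0,"y":0,"z":0.013,"yaw":0},{"jaw":1,"x":0,"y":0,"z":0.014,"yaw":0},{"jaw":1,"x":0,"y":0,"z":0.015,"yaw":0},{"jaw":1,"x":0,"y":0,"z":0.015,"yaw":0}]'
python3 - <<'E'
from h import *
to(62,-109,.0095)
S=capture('scene')
cv2.imwrite('pics/s6.png',cv2.resize(S['img'][120:270,200:400],None,fx=3,fy=3))
E
```

```text
t: 12.45
eef_pos: [0.6465, 0.0147, 0.0099]
ee_rot: [-0.0, 0.638, 0.77, 0.0]
wrist_force: [-2.0, -0.6, 5.8]
finger_gap: 0.0006
t 12.45 tcp [0.6465 0.0147 0.0099] F [-1.99 -0.55  5.83] shift mm [-0.7 -0.5  0.4] yaw needed 0.05 tilt [-1.e-04  1.e-04 -1.e+00] gap 0.0006
```

View pics/s6.png

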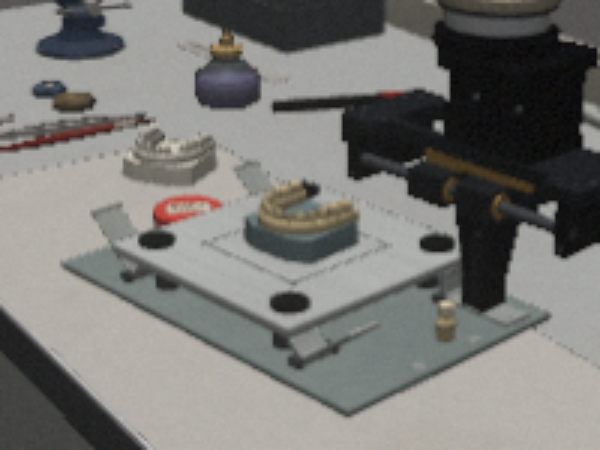

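```bash
python3 -m handwheel '[{"jaw":1,"x":0,"y":0,"z":0.001,"yaw":0},{"jaw":1,"x":0,"y":0,"z":0.001,"yaw":0},{"jaw":1,"x":0,"y":0,"z":0.001,"yaw":0},{"jaw":1,"x":0,"y":0,"z":0.001,"yaw":0},{"jaw":1,"x":0,"y":0,"z":-0.01,"yaw":0},{"jaw":1,"x":0,"y":0,"z":-0.035,"yaw":0},{"jaw":1,"x":0,"y":0,"z":-0.065,"yaw":0},{"jaw":1,"x":0,"y":0,"z":-0.065,"yaw":0}]'
python3 - <<'E'
from h import *
to(64,-64,.039)
S=capture('scene')
cv2.imwrite('pics/s7.png',cv2.resize(S['img'][120:270,200:400],None,fx=3,fy=3))
E
```

```text
t: 13.5
eef_pos: [0.6482, 0.0153, 0.0765]
ee_rot: [0.002, 0.638, 0.77, 0.002]
wrist_force: [0.2, -0.8, -0.9]
finger_gap: 0.0005
t 13.5 tcp [0.6482 0.0153 0.0765] F [ 0.19 -0.85 -0.85] shift mm [44.1 -0.5 37.5] yaw needed 0.07 tilt [ 4.9e-03  9.0e-04 -1.0e+00] gap 0.0005
```

View pics/s7.png

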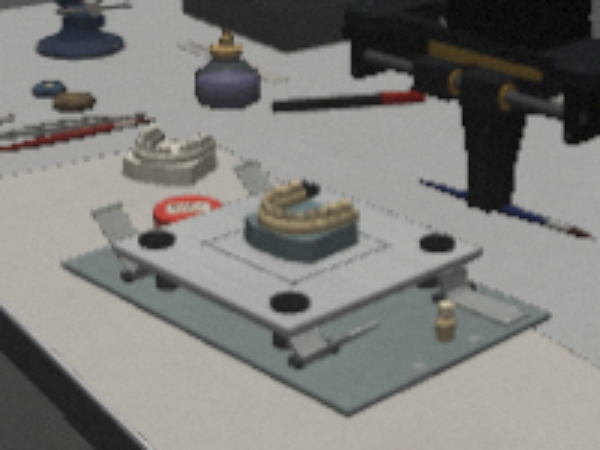

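The picture shows the back-right tab flat (around px 490,300), the other three tabs up, and the die and tin standing where they were. Back to the pad.

```bash
python3 -m handwheel '[{"jaw":1,"x":0.015,"y":0,"z":0,"yaw":0},{"jaw":1,"x":0.035,"y":0.001,"z":0,"yaw":0},{"jaw":1,"x":0.044,"y":0.001,"z":0.005,"yaw":0},{"jaw":1,"x":0.044,"y":0.001,"z":0.015,"yaw":0},{"jaw":1,"x":0.044,"y":0.001,"z":0.025,"yaw":0},{"jaw":1,"x":0.044,"y":0.001,"z":0.028,"yaw":0},{"jaw":1,"x":0.044,"y":0.001,"z":0.028,"yaw":0},{"jaw":1,"x":0.044,"y":0.001,"z":0.028,"yaw":0}]'
python3 -c "
from h import *
to(64,-64,.039)"
```

```text
t: 14.55
eef_pos: [0.6397, 0.0579, 0.0463]
ee_rot: [0.0, 0.639, 0.769, 0.0]
wrist_force: [0.3, 0.1, 0.2]
finger_gap: 0.0001
t 14.55 tcp [0.6397 0.0579 0.0463] F [0.31 0.13 0.19] shift mm [0.6 0.3 7.3] yaw needed 0.02 tilt [ 6.e-04  1.e-04 -1.e+00] gap 0.0001
```

```bash
python3 -m handwheel '[{"jaw":1,"x":0,"y":0,"z":0.003,"yaw":0},{"jaw":1,"x":0,"y":0,"z":0.005,"yaw":0},{"jaw":1,"x":0,"y":0,"z":0.007,"yaw":0},{"jaw":1,"x":0,"y":0,"z":0.0075,"yaw":0},{"jaw":1,"x":0,"y":0,"z":0.008,"yaw":0},{"jaw":1,"x":0,"y":0,"z":0.008,"yaw":0},{"jaw":1,"x":0,"y":0,"z":0.008,"yaw":0},{"jaw":1,"x":0,"y":0,"z":0.008,"yaw":0}]'
python3 -c "
from h import *
to(64,-64,.039)"
```

```text
t: 15.55
eef_pos: [0.6394, 0.0583, 0.0391]
ee_rot: [-0.0, 0.638, 0.77, 0.0]
wrist_force: [-2.9, -1.1, 5.6]
finger_gap: 0.0002
t 15.55 tcp [0.6394 0.0583 0.0391] F [-2.86 -1.14  5.59] shift mm [0.2 0.4 0.1] yaw needed 0.05 tilt [ 1.e-04  2.e-04 -1.e+00] gap 0.0002
```

```bash
python3 -m handwheel '[{"jaw":1,"x":0,"y":0,"z":0.0005,"yaw":0},{"jaw":1,"x":0,"y":0,"z":0.001,"yaw":0},{"jaw":1,"x":0,"y":0,"z":0.001,"yaw":0},{"jaw":1,"x":0,"y":0,"z":0.001,"yaw":0},{"jaw":1,"x":0,"y":0,"z":0.001,"yaw":0},{"jaw":1,"x":0,"y":0,"z":0.001,"yaw":0},{"jaw":1,"x":0,"y":0,"z":0.001,"yaw":0},{"jaw":1,"x":0,"y":0,"z":0.001,"yaw":0}]'
python3 -c "
from h import *
to(64,-64,.039)"
```

```text
t: 16.55
eef_pos: [0.6395, 0.0583, 0.039]
ee_rot: [-0.0, 0.638, 0.77, 0.0]
wrist_force: [-3.5, 0.0, 12.9]
finger_gap: 0.0003
t 16.55 tcp [0.6395 0.0583 0.039 ] F [-3.48  0.02 12.93] shift mm [ 0.2  0.4 -0. ] yaw needed 0.05 tilt [ 2.e-04  4.e-04 -1.e+00] gap 0.0003
```

Solid now: 13 N at 39.0 mm, where 12.7 N bottomed it at 35.6 mm before. Back off.

```bash
python3 -m handwheel '[{"jaw":1,"x":0,"y":0,"z":-0.004,"yaw":0},{"jaw":1,"x":0,"y":0,"z":-0.02,"yaw":0},{"jaw":1,"x":0,"y":0,"z":-0.05,"yaw":0},{"jaw":1,"x":0,"y":0,"z":-0.08,"yaw":0},{"jaw":1,"x":0,"y":0,"z":-0.11,"yaw":0},{"jaw":1,"x":0,"y":0,"z":-0.12,"yaw":0},{"jaw":1,"x":0,"y":0,"z":-0.12,"yaw":0},{"jaw":1,"x":0,"y":0,"z":-0.12,"yaw":0}]'
python3 - <<'E'
from h import *
to(64,-64,.039)
S=capture('scene')
cv2.imwrite('pics/s8.png',cv2.resize(S['img'][120:270,200:400],None,fx=3,fy=3))
E
```

```text
t: 17.55
eef_pos: [0.6385, 0.0582, 0.1556]
ee_rot: [-0.001, 0.638, 0.77, -0.001]
wrist_force: [-0.8, 0.8, 0.4]
finger_gap: 0.0002
t 17.55 tcp [0.6385 0.0582 0.1556] F [-0.76  0.8   0.35] shift mm [1.000e-01 1.700e+00 1.166e+02] yaw needed 0.05 tilt [-2.5e-03 -3.0e-04 -1.0e+00] gap 0.0002
```

View pics/s8.png

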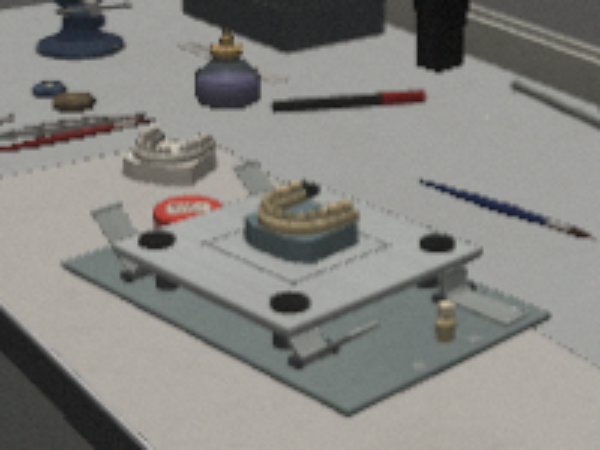

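The view shows the gripper clear, the back-right tab flat (490,300), the others up, and the bystanders and plate in place.

```bash
python3 -c "
from bench import *
print(finish_job())"
```

```text
the job is handed in; nothing more can be done
None
```

The back right corner was the one that rocked. I pressed its shim tab flat, pressed the pad again to confirm it no longer gives, and handed the job in at about 17.6 s of the 58 s allowed.

- **Finding the corner:** Front left and front right were solid, at 21 N and 16 N with the tip at 39.3 mm. Back right went down under 3 to 4 N and bottomed out at 35.6 mm. I did not press back left, because the rocking corner was already found.
- **Shim:** I pressed the back right tab until the tip stood at 9.9 mm, which is flat within the 0.3 to 0.4 mm reading offset seen elsewhere, then 1 mm further. The picture shows it lying flat.
- **Recheck:** The same pad held at 39.0 mm under 13 N.
- **Last picture:** The gripper is clear and the other three tabs are up. By eye, the plate, model, tin and die are where they were; I did not measure their positions again. None of the checks failed or disagreed.

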